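# Press the big insert flush into the die holder

## Task

Take the big aluminium insert (the tall, wide one of the three standing in the wooden rack), lay it flat on its broad face on the steel surface plate and let go of it. Then take it again by its long sides, set it in the rectangular pocket of the dark die holder and press it fully home, until its face is flush with the top of the holder. Leave the other two inserts standing in the rack.

Things in the scene. Friction and masses are not known exactly. Their poses are not given: they have to be found in the camera images.
- insert: the big insert: plain aluminium block 20 x 36 x 64 mm (its own x, y, z), about 0.12 kg, same on both broad faces; a small dark dot near each end of the broad faces. It starts standing on end (z up) in one of the rack's three slots, sunk 16 mm into it. Origin: centre of its lower end face; x: through its thickness (normal to the broad faces); y: its width; z: its length
- insert_mid (a point): centre of the big insert, 32 mm along its z from its origin; axes as the body's
- narrow: another aluminium insert, 20 x 22 x 64 mm (as tall as the big one but narrower), standing in another slot; same axes and origin. Stays in the rack
- short: third aluminium insert, 20 x 36 x 42 mm (as wide as the big one but shorter), standing in the remaining slot; same axes and origin. Stays in the rack
- rack: fixed wooden rack, 60 x 210 x 24 mm (x, y, z), with three blind slots in its top at y = -70, 0 and 70 mm, each 23 (x) x 39 (y) mm and 16 mm deep; which insert stands in which slot changes. Origin: centre of its underside
- plate: fixed bare steel surface plate, 180 x 120 x 20 mm (x, y, z), near the middle of the bench, its top 20 mm above the bench; a loose brass bush (22 mm across, 16 mm high) stands near its corner at x = 70, y = 43 mm. Origin: centre of its underside
- holder: fixed dark steel die holder, block 130 x 100 x 40 mm (x, y, z), with a foot flange 12 mm high reaching to y = +-72 mm; a rectangular pocket in the middle of its top, 67 mm along x by 39 mm along y, with a 3 mm chamfer. Origin: centre of the underside
- pocket (a point): centre of the pocket's mouth, level with the holder's top face (40 mm above the bench); axes as the holder's: x along the pocket's length, z up. In the pocket is a brass knock-out pad, its top 8 to 11 mm down at the start; it slides stiffly (about 7 N), stays where pushed and stops 20 mm down: an insert pressed right down on it is flush

How it is judged:
On the way:
1. the big insert lies flat on a broad face on the surface plate, let go and at rest (angle between the x axis of insert and the z axis of plate, either way round below 0.1 rad and z of insert_mid in the frame of plate between 0.026 and 0.034 m and x of insert_mid in the frame of plate between -0.09 and 0.09 m and y of insert_mid in the frame of plate between -0.06 and 0.06 m and contact force between insert and the arm below 0.1 N and contact force between insert and the fingers below 0.1 N and linear speed of insert below 0.02 m/s), for 0.2 s.
At the end, for the whole second after the job is handed in: The big insert lies in the holder's pocket, a broad face up (within 0.05 rad of level), centred within 4 mm, its upper face no more than 1.5 mm above the holder's top, at rest; the narrow and the short insert still stand in their slots (moved less than 20 mm, leaning less than 0.25 rad) (z of insert_mid in the frame of pocket below -0.0085 m and horizontal distance between insert_mid and pocket below 0.004 m and angle between the x axis of insert and the z axis of holder, either way round below 0.05 rad and angle between the z axis of insert and the x axis of holder, either way round below 0.12 rad and linear speed of insert below 0.01 m/s and angle between each of narrow, short's own z axis and vertical below 0.25 rad and distance of each of narrow, short from where it was at the start of the episode below 0.02 m); the robot touches nothing.
It fails at once if one of the other two inserts is taken or knocked out of the rack (moved over 40 mm) (distance of any of narrow, short from where it was at the start of the episode above 0.04 m).
It also fails if it takes over 72 s, if anything falls off the work surface, if the arm or the gripper's body presses on something with over 40 N, if the wrist force passes 120 N, or if a joint passes its speed limit or range.

## Robot

A 6-joint arm with a two-finger parallel gripper is mounted at the origin on the work surface. World frame = base frame: x ahead of the robot, y to its left, z up, the work surface at z = 0. Lengths are in m, angles in rad, forces in N, time in s.
With the tool pointing down it reaches from about 0.25 to 0.775 m from the base axis. Payload 4 kg.
Tool frame: the origin (TCP) lies on the centre line of the jaws, within the pads' length; the fingertips stand r.tcp_to_tips ahead of it and the grasp point (between the pads) lies 3 mm ahead of it (r.tcp_to_tips is the distance from the TCP to the fingertips, in m); x points along the fingers, y is the direction in which the jaws open and shut, and the axes are right-handed (so a half turn about x gives the same grasp; the last joint's range is limited). The gripper opens to 85 mm and grips with 20 to 120 N. Pads are 22 mm wide; open, the fingers measure 114 mm over their backs; the gripper's body (76 mm by 85 mm) begins 54 mm behind the grasp point. The pads swing forward as they close: fully open they stand 13 mm farther back than shut.
Start: joints at [-1.409, 0.087, 1.371, -0, 1.684, -0.103], TCP at [0.144, -0.531, 0.232] pointing down, gripper open.
Joint ranges: [-3.1, 3.1], [-0.76, 2.03], [0.27, 2.55], [-1.08, 4.22], [0.17, 2.65], [-2.57, 2.57]. Speed limits (rad/s): [2.79, 2.79, 3.14, 3.14, 3.14, 3.14].

## Interface

Orientations are given as a unit quaternion [w, x, y, z].
In Python, from workcell import r, viewer, ticket gives the robot as it stands.
- The arm moves only by the tool arm_command, never from a script. Its arguments are lists of equal length, an entry for each row: "travel": the shift along the tool's x, y, z in units of 30 mm (1.0 is 30 mm), a list of three; "turn": the turn, a rotation vector about the tool's x, y, z in units of 6 degrees (1.0 is 6 degrees), a list of three; "grip": the closure, from -1 (fully open) to 1 (shut), so that 0 is half open. In form: {"travel": [[tx, ty, tz], ...], "turn": [[rx, ry, rz], ...], "grip": [grip, ...]}. A call has 1 to 10 rows; each row is the pose to reach, as a shift and turn from the pose commanded when the call began, along the tool's axes at that moment; what a row does not reach only later rows make up. A row lasts 1/10 s, in which the tool goes at most 50 mm and 8.59 degrees, less where a joint would pass 70% of its speed; a pose out of reach is approached as far as the arm can. A call with a gripper value outside its range is refused whole. The fingers move at their own pace and stop on an object; the grip force is fixed at half the most. Time passes only in rows, so rows that repeat a pose let the fingers close. It gives the time, the measured TCP pose, the force and the opening at its end, in the units of the state.
- r.sense(): the state, without advancing time (a new reading comes with each control period).
- viewer.snapshot(name): name is "scene" or "top" or "wrist"; returns (picture, depth): 384x512x3 uint8, red, green, blue; 384x512 float32, m along the optical axis (not along the pixel's ray), 0 where there is no reading.
- viewer.camera_params(name): a dict with "camera_matrix" (3x3 intrinsics, pixels), "camera_from_world" (4x4, takes a point from world to camera coordinates); the wrist camera has in their place "hand_eye" (4x4, takes a point from camera to tool coordinates, whose origin is the TCP and whose axes are the tool frame's). Camera axes: x right, y down, z forward; pixel columns grow to the right and rows downward; lengths in m; the calibration is good to about 2 mm. A picture is of the moment at which its call begins: read the wrist's pose just before it. camera_params takes no time and is no camera call.
- ticket.close_job(): hands the job in, once; it reports no verdict.
The state is a dict: "clock": time; "joints": joint angles; "qvel": joint speeds; "joint_efforts": joint torques, N m; "position": TCP position; "tool_rot": TCP orientation; "ft_force": force on the tool from outside, world axes, zero at the start; "wrist_torque": the same for the moment, N m; "gripper_width": finger opening in m.
Only numpy, scipy, OpenCV 4.12 (cv2) and the standard library are available. Lean on these libraries where they do the work, as an engineer would, in place of code of your own. Each camera call takes 0.05 s, during which the arm holds its last target.

## Working session

There is one attempt and no reset: what is moved stays moved. The work goes in short steps, Python scripts to look and compute and a tool call to move; the robot and the scene stay as the last step left them, time stands still between calls to the robot, and variables do not carry over. Pictures are saved under pics/ and viewed, and the job is handed in when it is done.

Besides the shell and the picture viewer there is one more tool, called after "Call:" as a command line: name --argument value ..., lists and objects as JSON in quotes. arm_command: Moves the arm, as the interface text tells. Its arguments: {"type":"object","properties":{"travel":{"type":"array"},"turn":{"type":"array"},"grip":{"type":"array"}},"required":["travel","turn","grip"]}

```bash
ls; mkdir -p pics
python3 - <<'E'
from workcell import r, viewer, ticket
import cv2,numpy as np
print(r.sense(), r.tcp_to_tips)
for n in ["scene","top","wrist"]:
    p,d=viewer.snapshot(n); cv2.imwrite(f"pics/{n}0.png",p[...,::-1]); np.save(f"pics/{n}0.npy",d)
    print(n,viewer.camera_params(n))
E
```

```text
pics
{'clock': 0.0, 'joints': array([-1.40908209e+00,  8.79966473e-02,  1.37226345e+00, -5.45911252e-06,
        1.68361282e+00, -1.03130535e-01]), 'qvel': array([-0.0001965 ,  0.00104389, -0.00030214, -0.00104869,  0.00119424,
       -0.000384  ]), 'joint_efforts': array([-1.51772856e-03, -3.51859653e+01, -3.13279867e+01, -4.75869620e-04,
        1.06474059e-02,  1.12880738e-05]), 'position': array([ 0.14386447, -0.53033366,  0.23051171]), 'tool_rot': array([-0.09255728, -0.70089008, -0.09416886,  0.70094114]), 'ft_force': array([-0.1873658 , -0.15260725, -0.38751498]), 'wrist_torque': array([ 0.00124669,  0.0379321 , -0.01281126]), 'gripper_width': 0.08541541999042257} 0.022
scene {'camera_matrix': array([[350.04191934,   0.        , 251.87811575],
       [  0.        , 350.04191934, 193.96499802],
       [  0.        ,   0.        ,   1.        ]]), 'camera_from_world': array([[-0.69680383,  0.71719103, -0.01007226,  0.36132073],
       [ 0.41752156,  0.39415463, -0.81872943, -0.19488856],
       [-0.58321537, -0.57469919, -0.57409117,  1.22916122],
       [ 0.        ,  0.       
[... 308 characters left out ...]
73, -0.01149643, -0.16127999,  0.51812639],
       [ 0.16149993, -0.02183285, -0.98663119,  1.00343373],
       [ 0.        ,  0.        ,  0.        ,  1.        ]])}
wrist {'camera_matrix': array([[301.13404921,   0.        , 254.68260523],
       [  0.        , 301.13404921, 198.8115477 ],
       [  0.        ,   0.        ,   1.        ]]), 'hand_eye': array([[ 3.99233914e-04, -2.86432600e-01,  9.58100311e-01,
        -1.42023198e-01],
       [ 9.99999853e-01, -2.36673090e-04, -4.87448692e-04,
        -3.47979744e-04],
       [ 3.66377757e-04,  9.58100365e-01,  2.86432463e-01,
        -7.32554522e-02],
       [ 0.00000000e+00,  0.00000000e+00,  0.00000000e+00,
         1.00000000e+00]])}
```

View pics/scene0.png

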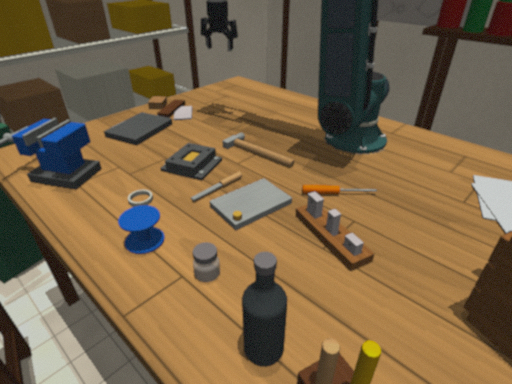

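View pics/top0.png

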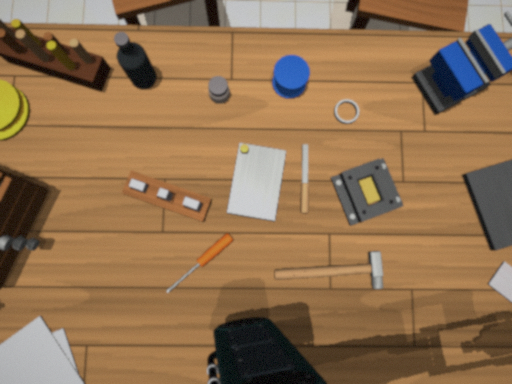

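View pics/wrist0.png

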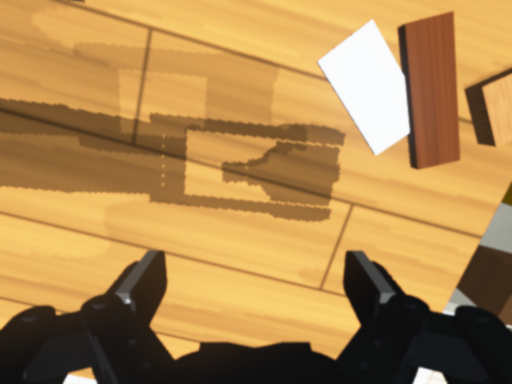

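```bash
cat > h.py <<'E'
import numpy as np,cv2
from workcell import r,viewer,ticket
from scipy.spatial.transform import Rotation as R
def cam(n,state=None):
    c=viewer.camera_params(n);K=c["camera_matrix"]
    if n=="wrist":
        s=state or r.sense(); q=s["tool_rot"];T=np.eye(4)
        T[:3,:3]=R.from_quat([q[1],q[2],q[3],q[0]]).as_matrix();T[:3,3]=s["position"]
        W=T@c["hand_eye"]
    else: W=np.linalg.inv(c["camera_from_world"])
    return K,W
def ray(uv,K,W,z):
    d=W[:3,:3]@np.linalg.inv(K)@np.array([uv[0],uv[1],1.]);o=W[:3,3]
    return o+d*(z-o[2])/d[2]
def cloud(d,K,W):
    v,u=np.mgrid[:d.shape[0],:d.shape[1]]
    P=np.stack([(u-K[0,2])/K[0,0]*d,(v-K[1,2])/K[1,1]*d,d],-1)
    return P@W[:3,:3].T+W[:3,3]
E
python3 - <<'E'
from h import *
d=np.load('pics/top0.npy');K,W=cam('top');P=cloud(d,K,W)
im=cv2.imread('pics/top0.png')
for n,(u0,u1,v0,v1) in dict(rack=(120,215,165,225),all=(215,410,135,230)).items():
    Z=P[v0:v1,u0:u1,2]
    f=cv2.resize(im[v0:v1,u0:u1],None,fx=6 if n=='rack' else 4,fy=6 if n=='rack' else 4,interpolation=cv2.INTER_NEAREST)
    cv2.imwrite(f'pics/z_{n}.png',f)
    for lo,hi in [(0.016,.022),(.022,.03),(.03,.045),(.045,.06),(.06,.085)]:
        m=((Z>lo)&(Z<hi)).astype(np.uint8)
        k,l,st,c=cv2.connectedComponentsWithStats(m)
        for i in range(1,k):
            if st[i,4]>25:
                pts=P[v0:v1,u0:u1][l==i]; rc=cv2.minAreaRect((pts[:,:2]*1000).astype(np.float32))
                print(n,lo,hi,c[i]+[u0,v0],st[i,4],pts.mean(0).round(4),rc)
im=cv2.imread('pics/scene0.png')
cv2.imwrite('pics/z_s.png',cv2.resize(im[180:270,290:385],None,fx=6,fy=6,interpolation=cv2.INTER_CUBIC))
E
```

```text
rack 0.022 0.03 [166.4615942  195.97536232] 1380 [0.4848 0.2229 0.0247] ((485.9241027832031, 223.88583374023438), (209.79689025878906, 60.05061721801758), 71.26123809814453)
rack 0.045 0.06 [136.77099237 184.61832061] 131 [0.508  0.2897 0.0499] ((508.40869140625, 290.4436340332031), (36.69752883911133, 19.839027404785156), 70.77276611328125)
rack 0.06 0.085 [162.7173913  193.07608696] 92 [0.4854 0.2229 0.0718] ((485.81585693359375, 223.64883422851562), (22.45500946044922, 19.928030014038086), 71.26009368896484)
rack 0.06 0.085 [190.67132867 202.95804196] 143 [0.4629 0.1573 0.0716] ((463.4128723144531, 157.53240966796875), (36.51664733886719, 20.114013671875), 71.65849304199219)
all 0.016 0.022 [256.45934959 182.21101256] 2706 [0.5225 0.0034 0.0196] ((525.5416870117188, 3.8756866455078125), (120.07720184326172, 179.95481872558594), 80.72950744628906)
all 0.016 0.022 [304.83850932 197.08074534] 161 [ 0.4865 -0.1163  0.0188] ((485.7185974121094, -115.74581146240234), (17.454010009765625, 72.90625), 89.3920669555664)
all 0.022 0.03 [368.39344262 181.90163934] 61 [ 0.5248 -0.2729  0.0278] ((520.8346557617188, -269.1107177734375), (32.89340591430664, 34.45532989501953), 22.38465118408203)
all 0.022 0.03 [373.74074074 196.72222222] 54 [ 0.488  -0.2849  0.0278] ((488.74090576171875, -280.81640625), (29.251544952392578, 36.42951583862305), 17.063312530517578)
all 0.03 0.045 [243.84126984 148.3015873 ] 63 [0.6039 0.0357 0.0357] ((604.3225708007812, 35.25166320800781), (20.49400520324707, 19.779693603515625), 0.8895317912101746)
all 0.03 0.045 [369.46419629 190.04206309] 1997 [ 0.5031 -0.2716  0.0389] ((504.1539001464844, -272.3525390625), (130.06509399414062, 102.16305541992188), 20.88760757446289)
```

View pics/z_rack.png

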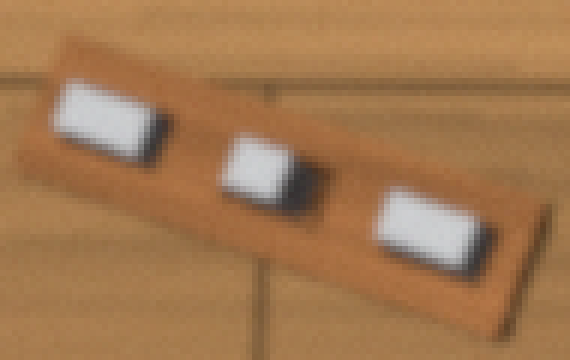

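View pics/z_all.png

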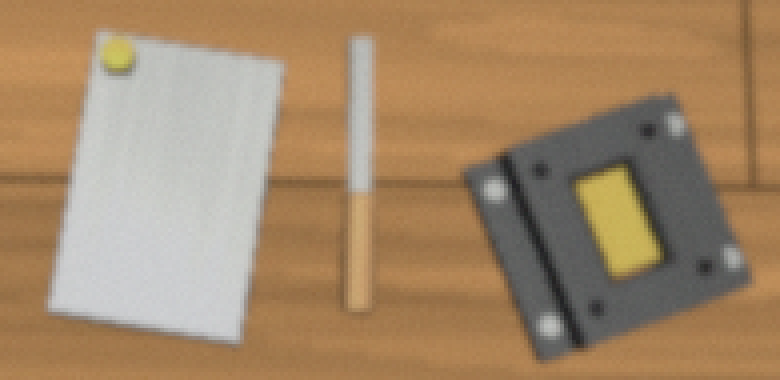

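View pics/z_s.png

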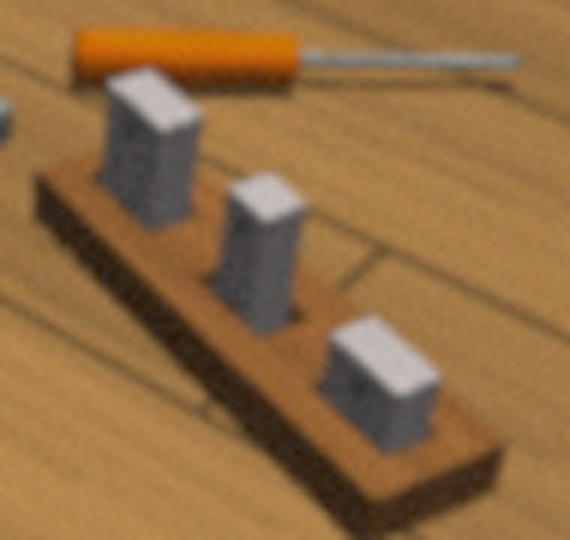

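```bash
cat >> h.py <<'E'
def pose():
    s=r.sense();q=s["tool_rot"];return s["position"],R.from_quat([q[1],q[2],q[3],q[0]]).as_matrix(),s
def ori(head,alpha,sy=1):
    """tool x tilted alpha deg from down toward heading(deg); y horizontal = sy*(heading+90)"""
    h,a=np.radians([head,alpha]);H=np.array([np.cos(h),np.sin(h),0])
    x=np.sin(a)*H-np.cos(a)*np.array([0,0,1]);y=sy*np.array([-np.sin(h),np.cos(h),0])
    return np.stack([x,y,np.cross(x,y)],1)
def goal(p,M,off=(0,0,0)):
    p0,R0,s=pose();t=R0.T@(np.array(p)-p0)/.03
    w=R.from_matrix(R0.T@M).as_rotvec(degrees=True)/6
    print('travel',t.round(2).tolist(),'turn',w.round(2).tolist(),'dist',np.linalg.norm(t)*30,'ang',np.linalg.norm(w)*6)
E
python3 - <<'E'
from h import *
p,M,s=pose();print(M.round(3))
K,W=cam('wrist');print((M.T@(W[:3,:3])).round(2))
for sy in (1,-1): 
    A=ori(-18.7,0,sy);print(sy,A.round(2)); goal([.42,.17,.25],A)
# plate, pocket from top
im=cv2.imread('pics/top0.png');h=cv2.cvtColor(im,cv2.COLOR_BGR2HSV)
m=cv2.inRange(h[150:230,330:410],(20,100,100),(35,255,255));K,W=cam('top')
c=max(cv2.findContours(m,0,1)[0],key=cv2.contourArea)[:,0]+[330,150]
P=np.array([ray(u,K,W,.03)[:2]*1000 for u in c],np.float32);print(cv2.minAreaRect(P))
E
```

```text
[[-0.     0.262 -0.965]
 [ 0.002 -0.965 -0.262]
 [-1.    -0.002 -0.   ]]
[[ 0.   -0.29  0.96]
 [ 1.   -0.   -0.  ]
 [ 0.    0.96  0.29]]
1 [[ 0.    0.32  0.95]
 [-0.    0.95 -0.32]
 [-1.    0.    0.  ]]
travel [-0.6, -20.13, -14.99] turn [-24.35, -0.02, 0.0] dist 753.1582575858796 ang 146.12758919085942
-1 [[ 0.   -0.32 -0.95]
 [-0.   -0.95  0.32]
 [-1.   -0.   -0.  ]]
travel [-0.6, -20.13, -14.99] turn [5.65, 0.0, 0.02] dist 753.1582575858796 ang 33.872571649885394
((504.88348388671875, -273.11541748046875), (65.23486328125, 35.53413391113281), 21.819461822509766)
```

Call:
arm_command --travel '[[-0.6,-20.1,-15],[-0.6,-20.1,-15],[-0.6,-20.1,-15],[-0.6,-20.1,-15],[-0.6,-20.1,-15],[-0.6,-20.1,-15],[-0.6,-20.1,-15],[-0.6,-20.1,-15],[-0.6,-20.1,-15],[-0.6,-20.1,-15]]' --turn '[[-24.3,0,0],[-24.3,0,0],[-24.3,0,0],[-24.3,0,0],[-24.3,0,0],[-24.3,0,0],[-24.3,0,0],[-24.3,0,0],[-24.3,0,0],[-24.3,0,0]]' --grip '[-0.18,-0.18,-0.18,-0.18,-0.18,-0.18,-0.18,-0.18,-0.18,-0.18]'

```text
clock: 1.15
position: [0.3277, -0.064, 0.2437]
tool_rot: [0.548, 0.448, 0.547, -0.448]
ft_force: [0.9, -0.6, 0.0]
gripper_width: 0.0506
```

Run:
```python
from h import *
p,M,s=pose();print(p,M.round(2),s['joints'].round(3))
goal([.40,.175,.25],ori(-18.7,0,1))
goal([.40,.175,.25],ori(-18.7,50,1))
```

```text
[ 0.32766014 -0.06402104  0.24373563] [[ 0.    0.98  0.2 ]
 [-0.    0.2  -0.98]
 [-1.    0.    0.  ]] [-0.363 -0.415  1.778 -0.     1.778 -0.563]
travel [-0.21, 3.94, -7.33] turn [-9.98, 0.01, -0.0] dist 249.80663043892514 ang 59.86979196412635
travel [-0.21, 3.94, -7.33] turn [-9.32, -7.53, 4.34] dist 249.80663043892514 ang 76.43783149118347
```

```bash
cat >> h.py <<'E'
def rackgrasp(c,z,head,al,o,back=0,sy=1):
    M=ori(head,al,sy);h=np.array([np.cos(np.radians(head)),np.sin(np.radians(head)),0])
    return np.array([c[0],c[1],z])-o*h-(.003+back)*M[:,0],M
E
python3 - <<'E'
from h import *
p,M=rackgrasp((.4634,.1575),.05,-18.7,50,.0125,.1);print(p)
goal(p,M)
p[2]+=.04;goal(p,M)
E
```

```text
[0.37682254 0.18680485 0.11620712]
travel [4.25, 3.26, -7.87] turn [-9.32, -7.53, 4.34] dist 285.6467897898965 ang 76.43783149118347
travel [2.91, 3.26, -7.87] turn [-9.32, -7.53, 4.34] dist 270.1699609408219 ang 76.43783149118347
```

Call:
arm_command --travel '[[2.9,3.2,-7.8],[2.9,3.2,-7.8],[2.9,3.2,-7.8],[2.9,3.2,-7.8],[2.9,3.2,-7.8],[2.9,3.2,-7.8],[2.9,3.2,-7.8],[2.9,3.2,-7.8],[2.9,3.2,-7.8],[2.9,3.2,-7.8]]' --turn '[[-9.3,-7.5,4.3],[-9.3,-7.5,4.3],[-9.3,-7.5,4.3],[-9.3,-7.5,4.3],[-9.3,-7.5,4.3],[-9.3,-7.5,4.3],[-9.3,-7.5,4.3],[-9.3,-7.5,4.3],[-9.3,-7.5,4.3],[-9.3,-7.5,4.3]]' --grip '[-0.18,-0.18,-0.18,-0.18,-0.18,-0.18,-0.18,-0.18,-0.18,-0.18]'

```text
clock: 2.15
position: [0.3745, 0.1813, 0.1535]
tool_rot: [0.925, 0.054, 0.341, -0.156]
ft_force: [-0.7, -0.3, -1.0]
gripper_width: 0.0504
```

Run:
```python
from h import *
p,M,s=pose();print(p,M.round(2),s['joints'].round(3),s['qvel'].round(2))
pic,d=viewer.snapshot('wrist');cv2.imwrite('pics/w1.png',pic[...,::-1]);np.save('pics/w1.npy',d)
q,A=rackgrasp((.4634,.1575),.05,-18.7,50,.0125,.1);q[2]+=.04
goal(q,A)
```

```text
[0.3744655  0.18130888 0.15350664] [[ 0.72  0.33  0.61]
 [-0.25  0.95 -0.21]
 [-0.65 -0.01  0.76]] [ 0.886 -0.401  2.18  -0.889  1.172 -0.071] [ 0.02 -0.04  0.03 -0.13 -0.07 -0.02]
travel [-0.04, 0.18, 0.04] turn [-0.02, -0.07, 0.07] dist 5.7830173244430965 ang 0.6045342200163875
```

View pics/w1.png

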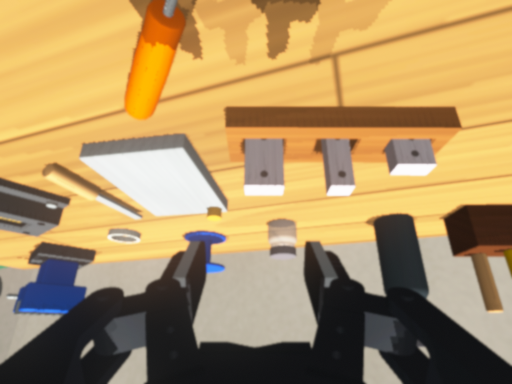

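Run:
```python
from h import *
d=np.load('pics/w1.npy');K,W=cam('wrist');P=cloud(d,K,W)
S=P[100:205,215:460];k=S[...,2]
for lo,hi in [(.045,.055),(.065,.08),(.02,.028)]:
    m=((k>lo)&(k<hi)).astype(np.uint8);n,l,st,c=cv2.connectedComponentsWithStats(m)
    for i in range(1,n):
        if st[i,4]>60:
            q=S[l==i];print(lo,st[i,4],c[i]+[215,100],q.mean(0).round(4),cv2.minAreaRect((q[:,:2]*1000).astype(np.float32)))
q=S[(k>.03)&(k<.069)&(np.arange(215,460)[None,:]<290)]
print(cv2.minAreaRect((q[:,:2]*1000).astype(np.float32)),q[:,2].min(),q[:,2].max())
w=S[(k>.0715)&(np.arange(215,460)[None,:]<290)];print(len(w),w.mean(0),w[:,2].max())
```

```text
0.045 375 [263.52       163.22666667] [0.4568 0.1619 0.05  ] ((456.70703125, 161.97518920898438), (35.92675018310547, 4.047817230224609), 69.75806427001953)
0.045 276 [337.41666667 164.0615942 ] [0.4803 0.2256 0.0499] ((481.7137451171875, 222.18670654296875), (14.879693031311035, 28.806156158447266), 22.007505416870117)
0.045 665 [411.52781955 166.35789474] [0.5074 0.2905 0.0497] ((510.4420471191406, 291.07183837890625), (36.516849517822266, 21.709367752075195), 70.24883270263672)
0.065 665 [263.33834586 186.00300752] [0.4616 0.16   0.0708] ((465.31781005859375, 158.97177124023438), (35.64052963256836, 21.567508697509766), 69.42701721191406)
0.065 446 [339.69058296 186.02914798] [0.4839 0.2251 0.0707] ((487.9308166503906, 224.76405334472656), (21.86486053466797, 21.936580657958984), 72.08189392089844)
0.02 6336 [335.97064394 137.84627525] [0.4767 0.2268 0.0243] ((487.85003662109375, 225.32020568847656), (210.16065979003906, 62.122459411621094), 71.05281829833984)
((456.6923828125, 161.93545532226562), (36.01142883300781, 4.047817230224609), 69.75806427001953) 0.030059206414973588 0.06898157276159467
417 [0.45411771 0.16240863 0.07788834] 0.19103829521920362
```

Run:
```python
from h import *
q,A=rackgrasp((.4650,.1588),.05,-19,50,.0125,.06);goal(q,A)
q,A=rackgrasp((.4650,.1588),.05,-19,50,.0125,.0);goal(q,A)
```

```text
travel [2.18, 0.27, -0.94] turn [0.02, -0.07, 0.03] dist 71.82055262333013 ang 0.4748863194889006
travel [4.18, 0.27, -0.93] turn [0.02, -0.07, 0.03] dist 128.84613211772802 ang 0.4748863194889006
```

Call:
arm_command --travel '[[2.2,0.27,-0.94],[2.2,0.27,-0.94],[2.2,0.27,-0.94],[2.2,0.27,-0.94],[2.6,0.27,-0.94],[3,0.27,-0.94],[3.2,0.27,-0.94],[3.2,0.27,-0.94],[3.2,0.27,-0.94]]' --turn '[[0,-0.07,0.03],[0,-0.07,0.03],[0,-0.07,0.03],[0,-0.07,0.03],[0,-0.07,0.03],[0,-0.07,0.03],[0,-0.07,0.03],[0,-0.07,0.03],[0,-0.07,0.03]]' --grip '[-0.18,-0.18,-0.18,-0.18,-0.18,-0.18,-0.18,-0.18,-0.18]'

```text
clock: 3.1
position: [0.4317, 0.1721, 0.0742]
tool_rot: [0.927, 0.058, 0.336, -0.155]
ft_force: [0.8, -0.2, 0.4]
gripper_width: 0.0502
```

Run:
```python
from h import *
p,M,s=pose();print(p,s['joints'].round(3),s['ft_force'])
q,A=rackgrasp((.4650,.1588),.05,-19,50,.0125,.0);goal(q,A)
pic,d=viewer.snapshot('wrist');cv2.imwrite('pics/w2.png',pic[...,::-1]);np.save('pics/w2.npy',d)
K,W=cam('wrist');P=cloud(d,K,W)
S=P[100:330,200:320];k=S[...,2]
for lo,hi in [(.035,.067),(.065,.08)]:
    m=((k>lo)&(k<hi)).astype(np.uint8);n,l,st,c=cv2.connectedComponentsWithStats(m)
    for i in range(1,n):
        if st[i,4]>200:
            w=S[l==i];print(lo,st[i,4],c[i]+[200,100],w.mean(0).round(4),cv2.minAreaRect((w[:,:2]*1000).astype(np.float32)))
```

```text
[0.43166864 0.17211745 0.07420713] [ 0.733 -0.201  2.228 -1.021  0.906  0.079] [ 0.7935129  -0.24393552  0.38210794]
travel [1.01, -0.06, -0.12] turn [-0.03, 0.03, -0.01] dist 30.701817728264384 ang 0.24614719105116142
0.035 2745 [250.79781421 229.30309654] [0.4559 0.1617 0.0516] ((455.9395446777344, 161.6847686767578), (36.01274108886719, 4.132601737976074), 70.66278839111328)
0.035 683 [280.6954612  286.01903367] [0.7414 0.1072 0.0509] ((751.6952514648438, 104.32659912109375), (50.0854606628418, 39.04462432861328), 70.11505889892578)
0.035 892 [257.18497758 313.4293722 ] [ 1.6044 -0.2261  0.0511] ((1602.9420166015625, -238.84280395507812), (16.823816299438477, 523.4519653320312), 0.07018332928419113)
0.065 279 [310.88530466 250.01075269] [0.426  0.2027 0.0752] ((428.1917724609375, 203.52151489257812), (6.476186275482178, 23.478513717651367), 71.55680847167969)
0.065 949 [251.09799789 258.07165437] [0.459  0.1608 0.0693] ((463.97613525390625, 158.90342712402344), (35.719337463378906, 20.976001739501953), 70.17912292480469)
0.065 432 [258.12268519 318.78935185] [ 1.6045 -0.2223  0.0727] ((1604.249267578125, -235.82421875), (524.2437744140625, 14.959990501403809), 89.95625305175781)
```

View pics/w2.png

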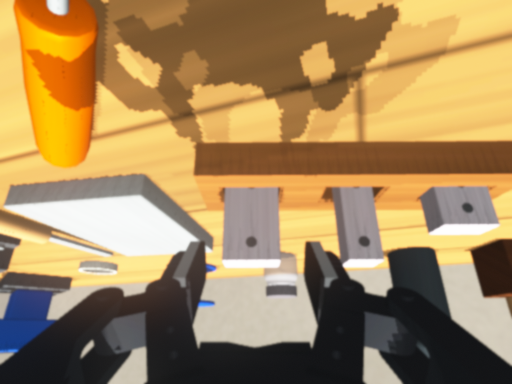

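Run:
```python
from h import *
d=np.load('pics/w2.npy');c=viewer.camera_params('wrist');P=cloud(d,c['camera_matrix'],c['hand_eye'])
for a,b in((150,210),(305,370)):
    S=P[235:384,a:b].reshape(-1,3);D=d[235:384,a:b].ravel();S=S[(D>0)&(D<.2)]
    print(np.percentile(S,[0,2,98,100],axis=0).round(4)); t=S[S[:,0]>S[:,0].max()-.004];print(t.min(0),t.max(0))
q,A=rackgrasp((.4645,.1588),.05,-19,40,.0115,.025);goal(q,A)
q,A=rackgrasp((.4645,.1588),.05,-19,40,.0115,.0);goal(q,A)
```

```text
[[-0.0951 -0.0387 -0.021 ]
 [-0.0935 -0.0365 -0.0198]
 [-0.0096 -0.0111  0.0066]
 [-0.0017 -0.009   0.0114]]
[-0.00561222 -0.02521344 -0.0102242 ] [-0.00170243 -0.02462139  0.00761446]
[[-0.0954  0.0106 -0.0215]
 [-0.0932  0.0129 -0.0196]
 [ 0.0319  0.0681  0.0165]
 [ 0.0424  0.075   0.0254]]
[0.03852389 0.05660051 0.00562277] [0.04240515 0.05743357 0.02055519]
travel [0.21, -0.06, 0.06] turn [-0.03, 1.69, -0.02] dist 6.850345639839693 ang 10.14790229187131
travel [1.03, -0.07, -0.08] turn [-0.03, 1.69, -0.02] dist 31.077337156382455 ang 10.14790229187131
```

Run:
```python
from h import *
d=np.load('pics/w2.npy');c=viewer.camera_params('wrist');P=cloud(d,c['camera_matrix'],c['hand_eye'])
for u in (190,196,202):
  for v in range(238,262,3): print(u,v,d[v,u].round(4),P[v,u].round(4))
im=cv2.imread('pics/w2.png');cv2.imwrite('pics/w2z.png',cv2.resize(im[220:350,130:380],None,fx=3,fy=3))
```

```text
190 238 0.3256 [ 0.1578 -0.0696  0.0608]
190 241 0.1479 [-0.0063 -0.0313 -0.0108]
190 244 0.1433 [-0.0109 -0.0303 -0.0114]
190 247 0.14 [-0.0143 -0.0296 -0.0115]
190 250 0.1377 [-0.0168 -0.0291 -0.0112]
190 253 0.1344 [-0.0202 -0.0284 -0.0114]
190 256 0.1315 [-0.0232 -0.0278 -0.0115]
190 259 0.1296 [-0.0253 -0.0274 -0.0111]
196 238 0.331 [ 0.1628 -0.0641  0.063 ]
196 241 0.1473 [-0.0068 -0.0283 -0.0111]
196 244 0.1448 [-0.0095 -0.0278 -0.0107]
196 247 0.1407 [-0.0136 -0.027  -0.0112]
196 250 0.1382 [-0.0163 -0.0265 -0.0109]
196 253 0.1345 [-0.0201 -0.0258 -0.0113]
196 256 0.131 [-0.0237 -0.0251 -0.0117]
196 259 0.1303 [-0.0247 -0.025  -0.0108]
202 238 0.347 [ 0.1775 -0.0603  0.0696]
202 241 0.1483 [-0.0058 -0.0255 -0.0106]
202 244 0.1441 [-0.0102 -0.0248 -0.0111]
202 247 0.1444 [-0.0102 -0.0248 -0.0095]
202 250 0.145 [-0.0101 -0.0249 -0.0079]
202 253 0.1458 [-0.0098 -0.0251 -0.0061]
202 256 0.1439 [-0.012  -0.0247 -0.0056]
202 259 0.1444 [-0.012  -0.0248 -0.0041]
```

View pics/w2z.png

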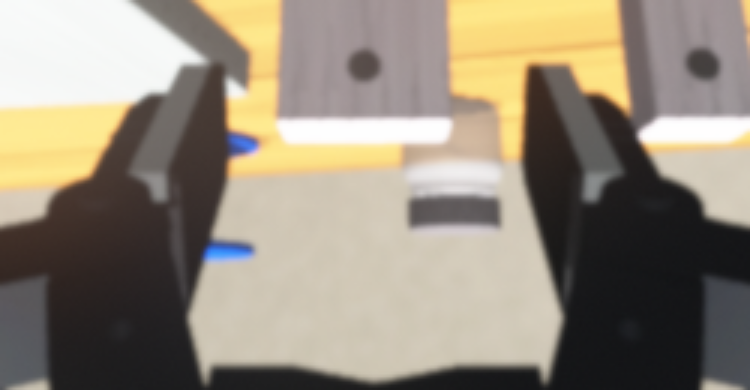

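Run:
```python
from h import *
d=np.load('pics/w2.npy');c=viewer.camera_params('wrist');P=cloud(d,c['camera_matrix'],c['hand_eye'])
for v in range(335,384,8): print(v,d[v,256].round(4),P[v,256].round(4))
p,M,s=pose()
for n in ('scene','top'):
    pic,dd=viewer.snapshot(n);cv2.imwrite(f'pics/{n}2.png',pic[...,::-1])
    K,W=cam(n);C=cloud(dd,K,W);T=(C-p)@M
    m=(dd>0)&(abs(T[...,1])<.06)&(T[...,0]>-.08)&(T[...,0]<.03)&(abs(T[...,2])<.03)
    t=T[m];print(n,m.sum(),np.percentile(t,[0,5,50,95,100],axis=0).round(3) if m.sum() else '')
    if m.sum():
        v,u=np.where(m);print(u.min(),u.max(),v.min(),v.max())
        for sgn in(-1,1):
            k=t[(sgn*t[:,1]>.02)&(sgn*t[:,1]<.045)];print(sgn,len(k),np.sort(k[:,0])[-8:].round(4))
        a,b=max(u.min()-25,0),max(v.min()-20,0);cv2.imwrite(f'pics/{n}2z.png',cv2.resize(pic[b:v.max()+30,a:u.max()+25,::-1],None,fx=5,fy=5,interpolation=cv2.INTER_CUBIC)[:590,:790])
```

```text
335 1.2725 [0.9125 0.0055 0.8427]
343 1.2576 [0.8906 0.0054 0.864 ]
351 0.081 [-0.0762  0.0008 -0.0106]
359 0.0782 [-0.079   0.0008 -0.0108]
367 0.0747 [-0.0824  0.0008 -0.0116]
375 0.0738 [-0.0837  0.0008 -0.0105]
383 0.0717 [-0.0859  0.0008 -0.0104]
scene 945 [[-0.08  -0.059 -0.017]
 [-0.077 -0.05  -0.008]
 [-0.052  0.009  0.01 ]
 [-0.003  0.057  0.019]
 [ 0.03   0.06   0.024]]
312 367 153 209
-1 274 [-0.0038 -0.0038 -0.0037 -0.0027 -0.0023 -0.0023 -0.0022 -0.002 ]
1 321 [-0.004  -0.004  -0.0039 -0.0027 -0.0026 -0.0025 -0.0024 -0.0024]
top 715 [[-0.08  -0.06  -0.017]
 [-0.077 -0.051 -0.008]
 [-0.054  0.001  0.01 ]
 [ 0.027  0.054  0.02 ]
 [ 0.03   0.06   0.026]]
145 199 192 250
-1 226 [-0.0094 -0.008  -0.0069  0.0226  0.0243  0.0276  0.0276  0.0291]
1 197 [-0.0104 -0.0097 -0.0092 -0.0091 -0.0086 -0.0067 -0.0053 -0.0049]
```

```bash
sed -i 's/-(.003+back)\*M/+(.019-back)*M/' h.py
python3 - <<'E'
from h import *
q,A=rackgrasp((.4645,.1588),.05,-19,40,.0115,.035);goal(q,A);print(q)
q,A=rackgrasp((.4645,.1588),.05,-19,40,.0115,.0);goal(q,A)
E
```

```text
travel [0.6, -0.06, 0.0] turn [-0.02, 1.69, -0.02] dist 18.112843619564586 ang 10.13446050973269
[0.44390225 0.16589237 0.06225671]
travel [1.75, -0.06, -0.2] turn [-0.02, 1.69, -0.02] dist 52.855612060317085 ang 10.13446050973269
```

Call:
arm_command --travel '[[0.4,-0.06,0],[0.6,-0.06,0],[0.6,-0.06,0],[1.0,-0.06,-0.07],[1.4,-0.06,-0.14],[1.75,-0.06,-0.2],[1.75,-0.06,-0.2],[1.75,-0.06,-0.2]]' --turn '[[0,1.2,0],[0,1.7,0],[0,1.7,0],[0,1.7,0],[0,1.7,0],[0,1.7,0],[0,1.7,0],[0,1.7,0]]' --grip '[-0.18,-0.18,-0.18,-0.18,-0.18,-0.18,-0.18,-0.18]'

```text
clock: 4.05
position: [0.4646, 0.1581, 0.0343]
tool_rot: [0.893, 0.07, 0.418, -0.15]
ft_force: [0.0, 0.0, -0.3]
gripper_width: 0.0504
```

Run:
```python
from h import *
p,M,s=pose();print(p,s['joints'].round(3),s['ft_force'])
q,A=rackgrasp((.4645,.1588),.05,-19,40,.0115,.0);goal(q,A)
pic,d=viewer.snapshot('wrist');cv2.imwrite('pics/w3.png',pic[...,::-1]);np.save('pics/w3.npy',d)
```

```text
[0.46463512 0.15812524 0.03427718] [ 0.538 -0.123  2.161 -0.776  0.774 -0.22 ] [ 0.04018953  0.00420202 -0.25384324]
travel [-0.02, 0.02, 0.03] turn [-0.01, -0.02, -0.0] dist 1.3603743287667536 ang 0.13207059480547484
```

View pics/w3.png

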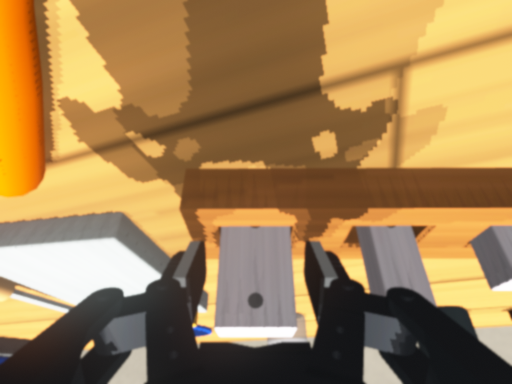

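Call:
arm_command --travel '[[0,0,0],[0,0,0],[0,0,0],[0,0,0],[0,0,0],[0,0,0]]' --turn '[[0,0,0],[0,0,0],[0,0,0],[0,0,0],[0,0,0],[0,0,0]]' --grip '[1,1,1,1,1,1]'

```text
clock: 4.7
position: [0.4655, 0.1586, 0.0354]
tool_rot: [0.894, 0.071, 0.417, -0.149]
ft_force: [-3.1, 1.7, 5.7]
gripper_width: 0.0347
```

Run:
```python
from h import *
p,M,s=pose();print(p,s['joints'].round(3),s['ft_force'],s['wrist_torque'])
goal(p+[0,0,.03],M);goal(p+[0,0,.10],M)
pic,d=viewer.snapshot('wrist');cv2.imwrite('pics/w4.png',pic[...,::-1]);np.save('pics/w4.npy',d)
```

```text
[0.46550869 0.15856092 0.03541638] [ 0.538 -0.124  2.159 -0.776  0.774 -0.221] [-3.14388426  1.69241889  5.67027356] [0.01875162 0.28815763 0.00868032]
travel [-0.77, 0.0, 0.64] turn [0.0, 0.0, 0.0] dist 29.999999999999996 ang 0.0
travel [-2.56, 0.01, 2.14] turn [0.0, 0.0, 0.0] dist 99.99999999999999 ang 0.0
```

View pics/w4.png

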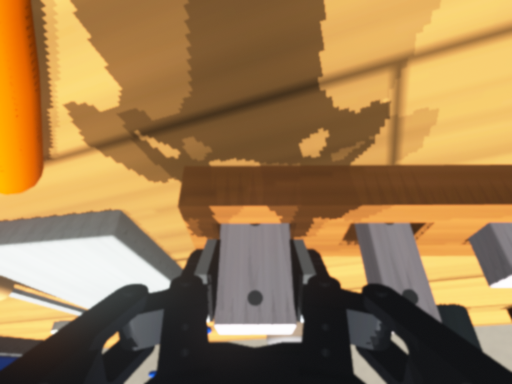

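Call:
arm_command --travel '[[-0.26,0,0.21],[-0.52,0,0.43],[-0.78,0,0.64],[-1.3,0,1.07],[-1.9,0,1.6],[-2.56,0,2.14],[-2.56,0,2.14],[-2.56,0,2.14]]' --turn '[[0,0,0],[0,0,0],[0,0,0],[0,0,0],[0,0,0],[0,0,0],[0,0,0],[0,0,0]]' --grip '[1,1,1,1,1,1,1,1]'

```text
clock: 5.55
position: [0.4651, 0.1581, 0.1353]
tool_rot: [0.894, 0.071, 0.417, -0.149]
ft_force: [-0.9, 0.0, -2.1]
gripper_width: 0.0349
```

Run:
```python
from h import *
p,M,s=pose();print(p,s['joints'].round(3),s['ft_force'],s['gripper_width'])
pic,d=viewer.snapshot('wrist');cv2.imwrite('pics/w5.png',pic[...,::-1]);np.save('pics/w5.npy',d)
pic,d=viewer.snapshot('scene');cv2.imwrite('pics/s5.png',cv2.resize(pic[100:290,230:400,::-1],None,fx=3,fy=3));np.save('pics/s5.npy',d)
```

```text
[0.46505805 0.15807729 0.13533492] [ 0.537 -0.278  2.054 -0.633  0.973 -0.441] [-0.9122949   0.03688156 -2.05881439] 0.034869986895674096
```

View pics/w5.png

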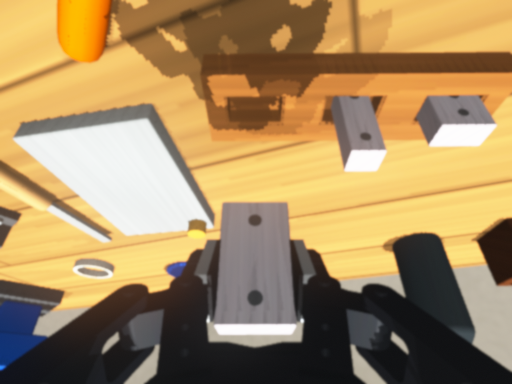

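View pics/s5.png

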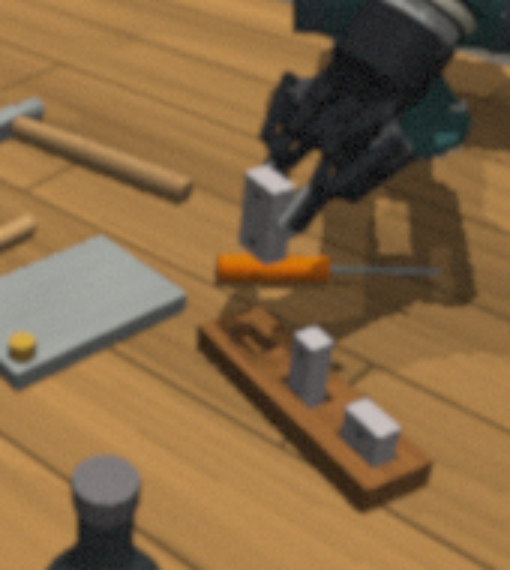

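Run:
```python
from h import *
d=np.load('pics/w5.npy');c=viewer.camera_params('wrist');P=cloud(d,c['camera_matrix'],c['hand_eye'])
p,M,s=pose()
F=P[206:318,226:282].reshape(-1,3);D=d[206:318,226:282].ravel();F=F[(D>0)&(D<.3)]
for _ in range(3):
    c0=F.mean(0);n=np.linalg.svd(F-c0,full_matrices=False)[2][2]; e=(F-c0)@n;F=F[abs(e)<.003]
print('plane',c0.round(4),n.round(3),e.std(),'world n',(M@n).round(3))
m=(d>0)&(d<.3)&(abs((P-c0)@n)<.003);m[:, :200]=0;m[:,310:]=0
S=P[m];W=(S-c0);zt=M.T@np.array([0,0,1.]);zz=zt-n*(zt@n);zz/=np.linalg.norm(zz);yy=np.cross(zz,n)
a=np.stack([W@zz,W@yy],1)*1000;print(len(S),cv2.minAreaRect(a.astype(np.float32)),np.percentile(a,[0,1,99,100],axis=0))
# world
hw=S@M.T+p;print(hw[:,2].min(),hw[:,2].max(),hw.mean(0))
```

```text
plane [-0.0108 -0.0001 -0.0031] [-0.643 -0.002 -0.766] 0.0006049298472825009 world n [-0.946  0.324  0.004]
9680 ((-58.229835510253906, -6.694709777832031), (76.4664077758789, 177.83425903320312), 84.01278686523438) [[-142.69540446  -38.76760096]
 [-118.63632268  -28.97292676]
 [  29.86670761   25.80526999]
 [  30.4286688    40.41671635]]
-0.0034561585833934316 0.16966040796350051 [0.45539335 0.16093617 0.13672718]
```

Run:
```python
from h import *
p,M,s=pose()
c0=np.array([-.0108,-.0001,-.0031]);n=np.array([-.643,0,-.766]);zi=M.T@np.array([0,0,1.])
mid=c0-.01*n+zi*(.1395-(p+M@c0)[2]);mid[1]=0
print('mid tool',mid.round(4),'world',p+M@mid,'zi',zi.round(3))
A=ori(-80,-50);print('n',(A@n).round(3),'zi',(A@zi).round(3))
T=np.array([.51,.004,.0302]); tcp=T-A@mid;print('tcp place',tcp.round(4))
for xt in(0,.002,.004):
  for zz in(-.011,.011): print(xt,zz,(tcp+A@np.array([xt,0,zz]))[2].round(4))
goal([.51,-.0,.22],ori(-80,0))
```

```text
mid tool [-0.0046  0.      0.0047] world [0.46471682 0.15723925 0.13945591] zi [-0.769 -0.001  0.64 ]
n [ 0. -0.  1.] zi [ 0.173 -0.985  0.004]
tcp place [0.5089 0.0104 0.0309]
0 -0.011 0.0393
0 0.011 0.0225
0.002 -0.011 0.038
0.002 0.011 0.0212
0.004 -0.011 0.0367
0.004 0.011 0.0199
travel [-0.21, -4.46, 4.29] turn [9.73, 5.98, -3.51] dist 185.7076637000113 ang 71.71045390402669
```

Call:
arm_command --travel '[[-0.2,-4.4,4.3],[-0.2,-4.4,4.3],[-0.2,-4.4,4.3],[-0.2,-4.4,4.3],[-0.2,-4.4,4.3],[-0.2,-4.4,4.3],[-0.2,-4.4,4.3],[-0.2,-4.4,4.3],[-0.2,-4.4,4.3],[-0.2,-4.4,4.3]]' --turn '[[9.7,6,-3.5],[9.7,6,-3.5],[9.7,6,-3.5],[9.7,6,-3.5],[9.7,6,-3.5],[9.7,6,-3.5],[9.7,6,-3.5],[9.7,6,-3.5],[9.7,6,-3.5],[9.7,6,-3.5]]' --grip '[1,1,1,1,1,1,1,1,1,1]'

```text
clock: 6.65
position: [0.5118, 0.0013, 0.2199]
tool_rot: [0.542, 0.454, 0.543, -0.453]
ft_force: [0.2, -0.1, -1.4]
gripper_width: 0.0345
```

Run:
```python
from h import *
p,M,s=pose();print(p,M.round(2),s['joints'].round(3),s['gripper_width'],s['qvel'].round(2))
goal([.51,.01,.15],ori(-80,-50))
```

```text
[0.51180771 0.00130335 0.21991628] [[-0.    0.98  0.18]
 [ 0.    0.18 -0.98]
 [-1.   -0.   -0.  ]] [-0.109  0.005  1.479  0.002  1.658 -0.287] 0.03448154933704547 [ 0.03 -0.03  0.01 -0.01 -0.01 -0.02]
travel [2.33, -0.01, -0.29] turn [0.03, 8.31, 0.02] dist 70.47826525715129 ang 49.884022967096655
```

Call:
arm_command --travel '[[2.3,0,-0.3],[2.3,0,-0.3],[2.3,0,-0.3],[2.3,0,-0.3],[2.3,0,-0.3],[2.3,0,-0.3],[2.3,0,-0.3],[2.3,0,-0.3],[2.3,0,-0.3],[2.3,0,-0.3]]' --turn '[[0,1,0],[0,2,0],[0,3.2,0],[0,4.4,0],[0,5.6,0],[0,6.8,0],[0,8.3,0],[0,8.3,0],[0,8.3,0],[0,8.3,0]]' --grip '[1,1,1,1,1,1,1,1,1,1]'

```text
clock: 7.65
position: [0.5105, 0.012, 0.1539]
tool_rot: [0.266, 0.602, 0.72, -0.219]
ft_force: [0.1, 0.0, -0.6]
gripper_width: 0.0346
```

Run:
```python
from h import *
p,M,s=pose();print(p,M.round(2),s['joints'].round(3),s['gripper_width'],s['qvel'].round(2))
pic,d=viewer.snapshot('wrist');cv2.imwrite('pics/w6.png',pic[...,::-1]);np.save('pics/w6.npy',d)
c=viewer.camera_params('wrist');P=cloud(d,c['camera_matrix'],c['hand_eye'])
F=P[206:318,226:282].reshape(-1,3);D=d[206:318,226:282].ravel();F=F[(D>0)&(D<.3)]
for _ in range(3):
    c0=F.mean(0);n=np.linalg.svd(F-c0,full_matrices=False)[2][2]; e=(F-c0)@n;F=F[abs(e)<.003]
if n[0]>0:n=-n
print('plane',c0.round(4),n.round(3),'world n',(M@n).round(3))
mid=np.array([-.0046,0,.0047]);A=ori(-80,-50)
goal(np.array([.51,.004,.040])-A@mid,A);goal(np.array([.51,.004,.0302])-A@mid,A)
```

```text
[0.51049744 0.01201815 0.1538844 ] [[-0.13  0.98  0.12]
 [ 0.75  0.18 -0.64]
 [-0.65  0.   -0.76]] [-0.49   0.308  1.503  0.68   1.88  -0.648] 0.03462831606295286 [ 0.01 -0.01 -0.01  0.01  0.   -0.  ]
plane [-0.0105 -0.0002 -0.0031] [-0.642 -0.001 -0.767] world n [-0.007  0.005  1.   ]
travel [2.42, -0.09, 2.92] turn [0.08, 0.05, 0.01] dist 113.67952121848114 ang 0.5587075576703505
travel [2.63, -0.09, 3.17] turn [0.08, 0.05, 0.01] dist 123.47751115626613 ang 0.5587075576703505
```

View pics/w6.png

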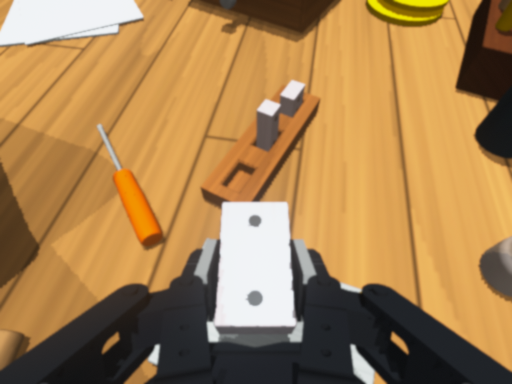

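Call:
arm_command --travel '[[0.9,-0.05,1.1],[1.7,-0.09,2.1],[2.2,-0.09,2.65],[2.42,-0.09,2.92],[2.48,-0.09,2.99],[2.53,-0.09,3.05],[2.57,-0.09,3.1],[2.57,-0.09,3.1],[2.57,-0.09,3.1]]' --turn '[[0.08,0.05,0],[0.08,0.05,0],[0.08,0.05,0],[0.08,0.05,0],[0.08,0.05,0],[0.08,0.05,0],[0.08,0.05,0],[0.08,0.05,0],[0.08,0.05,0]]' --grip '[1,1,1,1,1,1,1,1,1]'

```text
clock: 8.6
position: [0.5087, 0.0095, 0.0329]
tool_rot: [0.26, 0.604, 0.72, -0.22]
ft_force: [-0.0, -0.2, -1.3]
gripper_width: 0.0345
```

Run:
```python
from h import *
p,M,s=pose();print(p,s['ft_force'])
mid=np.array([-.0046,0,.0047]);A=ori(-80,-50);print(p+M@mid)
goal(np.array([.51,.004,.0302])-A@mid,A)
goal(p-[0,0,.001],M)
```

```text
[0.50874933 0.00954181 0.03292274] [-0.03234945 -0.18236835 -1.30071375]
[0.50987565 0.00309622 0.03226257]
travel [0.07, 0.01, 0.03] turn [-0.03, -0.02, 0.01] dist 2.269913100361734 ang 0.21222191662408874
travel [0.02, 0.0, 0.03] turn [0.0, 0.0, 0.0] dist 1.000000000000001 ang 0.0
```

Not touching yet; creep down 1 mm per row, up to 3 mm.

Call:
arm_command --travel '[[0.02,0,0.03],[0.03,0,0.04],[0.04,0,0.05],[0.04,0,0.05]]' --turn '[[0,0,0],[0,0,0],[0,0,0],[0,0,0]]' --grip '[1,1,1,1]'

```text
clock: 9.0
position: [0.5084, 0.0096, 0.0308]
tool_rot: [0.259, 0.604, 0.72, -0.22]
ft_force: [-1.4, -2.1, 3.4]
gripper_width: 0.0347
```

Call:
arm_command --travel '[[0,0,0],[0,0,0],[0,0,0],[0,0,0],[0,0,0]]' --turn '[[0,0,0],[0,0,0],[0,0,0],[0,0,0],[0,0,0]]' --grip '[0.1,-0.1,-0.2,-0.2,-0.2]'

```text
clock: 9.5
position: [0.5083, 0.0098, 0.0302]
tool_rot: [0.259, 0.604, 0.72, -0.22]
ft_force: [0.5, 0.7, -0.0]
gripper_width: 0.0515
```

Run:
```python
from h import *
p,M,s=pose();print(p,s['ft_force'],s['gripper_width'])
pic,d=viewer.snapshot('wrist');cv2.imwrite('pics/w7.png',pic[...,::-1]);np.save('pics/w7.npy',d)
goal(p-.08*M[:,0],M)
q=p-.08*M[:,0];goal([.51,-.02,.2],ori(-80,0))
```

```text
[0.50825207 0.00983467 0.03019475] [ 0.47313033  0.67842281 -0.00317984] 0.05148363412946487
travel [-2.67, 0.0, 0.0] turn [0.0, 0.0, 0.0] dist 79.95990097932183 ang 0.004314338898265642
travel [-4.38, -0.14, -3.72] turn [-0.03, -8.37, 0.03] dist 172.38195667866864 ang 50.20731024543498
```

View pics/w7.png

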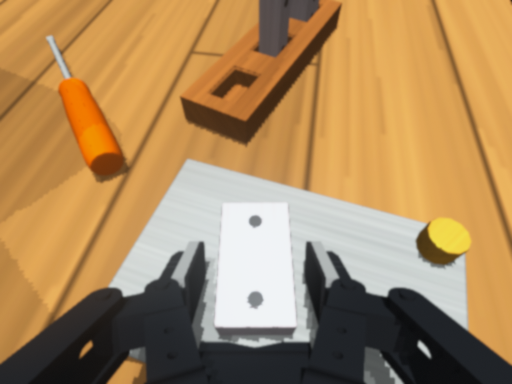

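Call:
arm_command --travel '[[-1,0,0],[-2.7,0,0],[-4.4,-0.14,-3.7],[-4.4,-0.14,-3.7],[-4.4,-0.14,-3.7],[-4.4,-0.14,-3.7],[-4.4,-0.14,-3.7],[-4.4,-0.14,-3.7],[-4.4,-0.14,-3.7],[-4.4,-0.14,-3.7]]' --turn '[[0,0,0],[0,0,0],[0,-1,0],[0,-2.4,0],[0,-3.8,0],[0,-5.2,0],[0,-6.6,0],[0,-8.37,0],[0,-8.37,0],[0,-8.37,0]]' --grip '[-0.2,-0.2,-0.2,-0.2,-0.2,-0.2,-0.2,-0.2,-0.2,-0.2]'

```text
clock: 10.55
position: [0.5096, -0.0189, 0.2007]
tool_rot: [0.542, 0.453, 0.543, -0.455]
ft_force: [-0.1, 0.3, -0.1]
gripper_width: 0.0513
```

Run:
```python
from h import *
p,M,s=pose();print(p,M.round(3),s['joints'].round(3),s['qvel'].round(2))
pic,d=viewer.snapshot('wrist');cv2.imwrite('pics/w8.png',pic[...,::-1]);np.save('pics/w8.npy',d)
K,W=cam('wrist');P=cloud(d,K,W)
def rep(P,d,im,tag):
    ok=(d>0)&(P[...,2]>.034)&(P[...,2]<.046)&(P[...,0]>.44)&(P[...,0]<.58)&(abs(P[...,1])<.07)
    n,l,st,c=cv2.connectedComponentsWithStats(ok.astype(np.uint8))
    for i in range(1,n):
        if st[i,4]>100:
            q=P[l==i];print(tag,st[i,4],c[i],q.mean(0).round(4),cv2.minAreaRect((q[:,:2]*1000).astype(np.float32)))
rep(P,d,pic,'wrist')
pic,d=viewer.snapshot('top');K,W=cam('top');cv2.imwrite('pics/t8.png',pic[...,::-1]);np.save('pics/t8.npy',d);rep(cloud(d,K,W),d,pic,'top')
```

```text
[ 0.50962296 -0.01886205  0.2006752 ] [[-0.003  0.984  0.176]
 [-0.001  0.176 -0.984]
 [-1.    -0.003  0.   ]] [-1.480e-01  8.000e-03  1.515e+00 -1.000e-03  1.622e+00 -3.240e-01] [-0.05  0.03 -0.    0.01  0.   -0.02]
wrist 2239 [258.72264404 157.60875391] [0.5089 0.0065 0.0392] ((509.1532287597656, 4.779193878173828), (36.05891799926758, 64.12089538574219), 9.855936050415039)
top 337 [255.02077151 187.60830861] [0.5055 0.0073 0.0402] ((506.48724365234375, 5.803375244140625), (36.07746887207031, 60.60488510131836), 9.062273979187012)
```

View pics/w8.png

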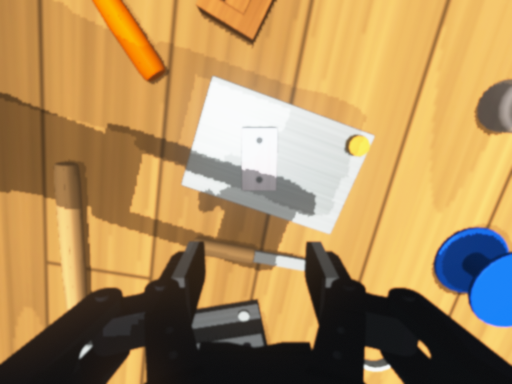

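Run:
```python
from h import *
goal([.505,-.273,.20],ori(-158.5,0))
```

```text
travel [-0.0, -1.61, 8.26] turn [13.07, 0.02, 0.04] dist 252.50078795787402 ang 78.45027373266367
```

Call:
arm_command --travel '[[0,-1.6,8.26],[0,-1.6,8.26],[0,-1.6,8.26],[0,-1.6,8.26],[0,-1.6,8.26],[0,-1.6,8.26],[0,-1.6,8.26],[0,-1.6,8.26],[0,-1.6,8.26],[0,-1.6,8.26]]' --turn '[[13.07,0,0],[13.07,0,0],[13.07,0,0],[13.07,0,0],[13.07,0,0],[13.07,0,0],[13.07,0,0],[13.07,0,0],[13.07,0,0],[13.07,0,0]]' --grip '[-0.2,-0.2,-0.2,-0.2,-0.2,-0.2,-0.2,-0.2,-0.2,-0.2]'

```text
clock: 11.65
position: [0.5048, -0.2744, 0.1994]
tool_rot: [-0.13, -0.693, -0.131, 0.697]
ft_force: [0.3, 0.6, 0.2]
gripper_width: 0.0513
```

Call:
arm_command --travel '[[0,0,0],[0,0,0]]' --turn '[[0,0,0],[0,0,0]]' --grip '[-0.2,-0.2]'

```text
clock: 11.85
position: [0.5052, -0.2736, 0.2]
tool_rot: [-0.132, -0.693, -0.133, 0.696]
ft_force: [0.0, 0.5, -0.4]
gripper_width: 0.0514
```

```bash
cat > hold.py <<'E'
from h import *
def hold(pic,d,K,W,tag):
    P=cloud(d,K,W)
    near=(abs(P[...,0]-.505)<.12)&(abs(P[...,1]+.272)<.12)&(d>0)
    h=cv2.cvtColor(np.ascontiguousarray(pic),cv2.COLOR_RGB2HSV)
    m=(cv2.inRange(h,(18,90,80),(36,255,255))>0)&near&(P[...,2]<.036)&(P[...,2]>.015)
    n,l,st,c=cv2.connectedComponentsWithStats(m.astype(np.uint8));i=1+st[1:,4].argmax()
    q=P[l==i];zp=np.median(q[:,2]);print(tag,'pad',st[i,4],c[i],q.mean(0).round(4),cv2.minAreaRect((q[:,:2]*1000).astype(np.float32)))
    t=near&(abs(P[...,2]-.04)<.004)
    n,l,st,c=cv2.connectedComponentsWithStats(t.astype(np.uint8));i=1+st[1:,4].argmax()
    q=P[l==i];print(tag,'top',q.mean(0).round(4),np.median(q[:,2]),cv2.minAreaRect((q[:,:2]*1000).astype(np.float32)))
    # hole in top face
    u,v,w,hh=st[i,:4];mask=(l==i).astype(np.uint8)
    cs,hi=cv2.findContours(mask,cv2.RETR_CCOMP,cv2.CHAIN_APPROX_NONE)
    for k in range(len(cs)):
        if hi[0][k][3]>=0 and cv2.contourArea(cs[k])>60:
            B=np.array([ray(x,K,W,.04)[:2]*1000 for x in cs[k][:,0]],np.float32);print(tag,'hole',cv2.minAreaRect(B))
E
python3 - <<'E'
from hold import *
p,M,s=pose();print(p,s['joints'].round(3),s['qvel'].round(2))
K,W=cam('wrist');pic,d=viewer.snapshot('wrist');cv2.imwrite('pics/w9.png',pic[...,::-1]);np.save('pics/w9.npy',d)
hold(pic,d,K,W,'wrist')
d=np.load('pics/top0.npy');pic=cv2.imread('pics/top0.png')[...,::-1];K,W=cam('top');hold(pic,d,K,W,'top')
E
```

```text
[ 0.50522071 -0.27357158  0.19999506] [-0.594  0.152  1.361 -0.003  1.631  0.601] [ 0.01 -0.01  0.   -0.   -0.    0.01]
wrist pad 1727 [254.10712218 177.82860452] [ 0.5069 -0.2716  0.0301] ((504.7645263671875, -271.91973876953125), (64.24791717529297, 35.17707824707031), 21.026195526123047)
wrist top [ 0.5109 -0.27    0.0396] 0.039686445065148485 ((506.5363464355469, -271.724609375), (130.44940185546875, 100.22465515136719), 20.764663696289062)
wrist hole ((507.1207580566406, -271.54046630859375), (69.48934936523438, 41.84180450439453), 21.461078643798828)
top pad 361 [369.21883657 189.8365651 ] [ 0.5047 -0.2737  0.0299] ((506.5494384765625, -273.8044128417969), (63.57316589355469, 38.06281280517578), 20.872589111328125)
top top [ 0.5027 -0.2724  0.04  ] 0.03990230729498312 ((504.1539001464844, -272.3525390625), (130.06509399414062, 102.16305541992188), 20.88760757446289)
top hole ((503.5218505859375, -271.7293701171875), (72.51775360107422, 44.984737396240234), 20.729591369628906)
```

View pics/w9.png

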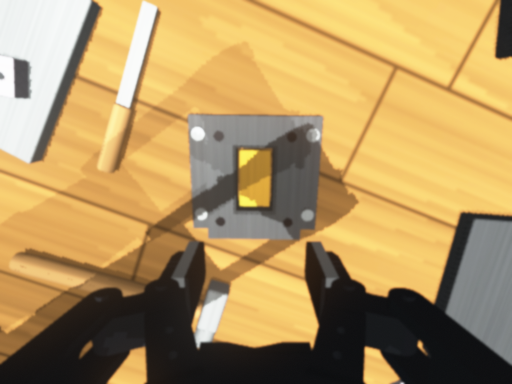

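Run:
```python
from h import *
c=viewer.camera_params('wrist')
for f in('w5','w6','w9'):
    d=np.load(f'pics/{f}.npy');P=cloud(d,c['camera_matrix'],c['hand_eye'])
    k=(d>0)&(d<.2)&(abs(P[...,2])<.0125)&(abs(P[...,1])>.0165+.003*(f!='w9'))&(abs(P[...,1])<.03)&(P[...,0]>-.06)&(P[...,0]<.03)
    for s in(-1,1):
        q=P[k&(P[...,1]*s>0)];print(f,s,len(q),np.sort(q[:,0])[-6:].round(4))
goal([.5092,.0048,.09],ori(-80.1,0))
```

```text
w5 -1 1100 [-0.0048 -0.0047 -0.0047 -0.0046 -0.0045 -0.0045]
w5 1 1045 [-0.005  -0.0047 -0.0047 -0.0044 -0.0044 -0.0036]
w6 -1 1101 [-0.0048 -0.0048 -0.0044 -0.0039 -0.0038 -0.0038]
w6 1 1011 [-0.0048 -0.0048 -0.0047 -0.0046 -0.0045 -0.0044]
w9 -1 1552 [-0.0032 -0.0032 -0.0031 -0.0028 -0.0022 -0.0022]
w9 1 1643 [-0.0028 -0.0028 -0.0026 -0.0025 -0.0022 -0.0017]
travel [3.66, -8.57, -3.55] turn [-13.06, 0.03, 0.03] dist 299.23094290075744 ang 78.33044192973873
```

Call:
arm_command --travel '[[0,-8.57,-3.55],[0,-8.57,-3.55],[0,-8.57,-3.55],[0,-8.57,-3.55],[1.5,-8.57,-3.55],[3.66,-8.57,-3.55],[3.66,-8.57,-3.55],[3.66,-8.57,-3.55],[3.66,-8.57,-3.55],[3.66,-8.57,-3.55]]' --turn '[[-13.06,0,0],[-13.06,0,0],[-13.06,0,0],[-13.06,0,0],[-13.06,0,0],[-13.06,0,0],[-13.06,0,0],[-13.06,0,0],[-13.06,0,0],[-13.06,0,0]]' --grip '[-0.2,-0.2,-0.2,-0.2,-0.2,-0.2,-0.2,-0.2,-0.2,-0.2]'

```text
clock: 12.9
position: [0.5097, 0.0054, 0.0899]
tool_rot: [0.541, 0.453, 0.543, -0.456]
ft_force: [-0.0, 0.5, -0.3]
gripper_width: 0.0512
```

Call:
arm_command --travel '[[0,0,0],[0,0,0],[0,0,0]]' --turn '[[0,0,0],[0,0,0],[0,0,0]]' --grip '[-0.2,-0.2,-0.2]'

```text
clock: 13.2
position: [0.5101, 0.0048, 0.0906]
tool_rot: [0.54, 0.455, 0.541, -0.456]
ft_force: [0.9, 0.1, -0.2]
gripper_width: 0.0509
```

Run:
```python
from h import *
p,M,s=pose();print(p,s['joints'].round(3),s['qvel'].round(2))
K,W=cam('wrist');pic,d=viewer.snapshot('wrist');cv2.imwrite('pics/w10.png',pic[...,::-1])
P=cloud(d,K,W)
ok=(d>0)&(P[...,2]>.034)&(P[...,2]<.046)&(abs(P[...,0]-.51)<.06)&(abs(P[...,1])<.06)
n,l,st,c=cv2.connectedComponentsWithStats(ok.astype(np.uint8));i=1+st[1:,4].argmax();q=P[l==i]
print(st[i,4],c[i],q.mean(0),cv2.minAreaRect((q[:,:2]*1000).astype(np.float32)))
goal([.5092,.0048,.031],ori(-80.1,0))
```

```text
[0.51008037 0.00481677 0.09062807] [-1.010e-01  7.300e-02  1.671e+00 -1.000e-03  1.400e+00 -2.720e-01] [-0.    0.    0.   -0.   -0.   -0.01]
4686 [253.57575758 216.13465642] [0.50896194 0.0075423  0.03966066] ((509.2400817871094, 5.399906158447266), (36.04560852050781, 64.54183197021484), 10.175037384033203)
travel [1.99, -0.02, -0.01] turn [-0.02, 0.0, 0.03] dist 59.565198273368466 ang 0.2080385686896653
```

View pics/w10.png

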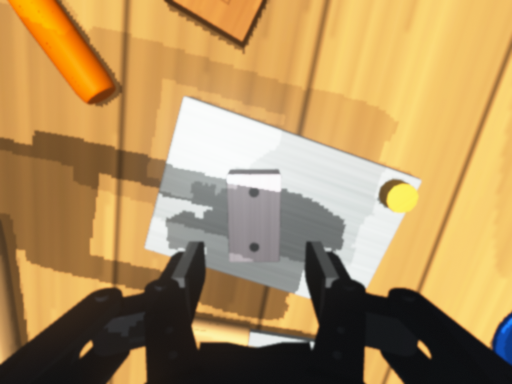

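Call:
arm_command --travel '[[0.8,-0.02,-0.02],[1.5,-0.02,-0.02],[1.85,-0.02,-0.02],[2.0,-0.02,-0.02],[2.0,-0.02,-0.02],[2.0,-0.02,-0.02]]' --turn '[[0,0,0.03],[0,0,0.03],[0,0,0.03],[0,0,0.03],[0,0,0.03],[0,0,0.03]]' --grip '[-0.2,-0.2,-0.2,-0.2,-0.2,-0.2]'

```text
clock: 13.85
position: [0.5098, 0.0053, 0.0312]
tool_rot: [0.542, 0.455, 0.541, -0.455]
ft_force: [1.3, 0.5, 0.6]
gripper_width: 0.0512
```

Run:
```python
from h import *
p,M,s=pose();print(p,s['ft_force'])
K,W=cam('wrist');pic,d=viewer.snapshot('wrist');cv2.imwrite('pics/w11.png',pic[...,::-1]);np.save('pics/w11.npy',d)
```

```text
[0.50978253 0.00533011 0.03120582] [1.28230751 0.46174237 0.64422617]
```

View pics/w11.png

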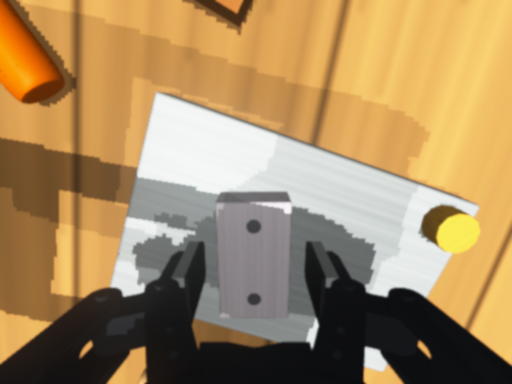

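Call:
arm_command --travel '[[0,0,0],[0,0,0],[0,0,0],[0,0,0],[0,0,0],[0,0,0]]' --turn '[[0,0,0],[0,0,0],[0,0,0],[0,0,0],[0,0,0],[0,0,0]]' --grip '[1,1,1,1,1,1]'

```text
clock: 14.5
position: [0.51, 0.0053, 0.0317]
tool_rot: [0.542, 0.455, 0.54, -0.455]
ft_force: [-1.1, -0.1, 5.3]
gripper_width: 0.034
```

Run:
```python
from h import *
p,M,s=pose();print(p,s['ft_force'],s['gripper_width'])
goal(p+[0,0,.06],M)
```

```text
[0.51002654 0.00534534 0.03165582] [-1.1032516  -0.07927264  5.28477546] 0.03397049020233746
travel [-2.0, 0.0, 0.0] turn [0.0, 0.0, 0.0] dist 60.0 ang 0.0
```

Call:
arm_command --travel '[[-0.3,0,0],[-0.7,0,0],[-1.4,0,0],[-2.2,0,0],[-3,0,0],[-3,0,0],[-3,0,0]]' --turn '[[0,0,0],[0,0,0],[0,0,0],[0,0,0],[0,0,0],[0,0,0],[0,0,0]]' --grip '[1,1,1,1,1,1,1]'

```text
clock: 15.2
position: [0.5091, 0.0055, 0.1205]
tool_rot: [0.541, 0.455, 0.541, -0.455]
ft_force: [-0.1, -0.7, -2.5]
gripper_width: 0.034
```

```bash
cat > inh.py <<'E'
from h import *
def inhand(tag):
    p,M,s=pose();print(p,s['ft_force'],s['gripper_width'])
    c=viewer.camera_params('wrist');pic,d=viewer.snapshot('wrist');cv2.imwrite(f'pics/{tag}.png',pic[...,::-1]);np.save(f'pics/{tag}.npy',d)
    P=cloud(d,c['camera_matrix'],c['hand_eye'])
    F=P[225:300,235:275];D=d[225:300,235:275];F=F[(D>0)&(D<.2)]
    for _ in range(4):
        c0=F.mean(0);n=np.linalg.svd(F-c0,full_matrices=False)[2][2]; e=(F-c0)@n;F=F[abs(e)<.002]
    if n[0]>0:n=-n
    m=(d>0)&(d<.2)&(abs((P-c0)@n)<.002)&(abs(P[...,1])<.018);S=P[m]
    m2=m.astype(np.uint8);k,l,st,_=cv2.connectedComponentsWithStats(m2);i=1+st[1:,4].argmax();S=P[l==i]
    rc=cv2.minAreaRect((S[:,[2,1]]*1000).astype(np.float32))
    print('n tool',n.round(3),'n world',(M@n).round(3),'face x',c0.round(4),'rect(z,y)',rc)
    return S
E
python3 - <<'E'
from inh import *
inhand('w12')
E
```

```text
[0.50908717 0.0054768  0.12048055] [-0.09514458 -0.66846594 -2.493797  ] 0.034046833502754295
n tool [-1.     0.002  0.003] n world [ 0.002 -0.002  1.   ] face x [-0.008   0.0002 -0.0004] rect(z,y) ((-0.3661003112792969, 0.06494331359863281), (64.44857788085938, 35.916053771972656), 0.055675722658634186)
```

View pics/w12.png

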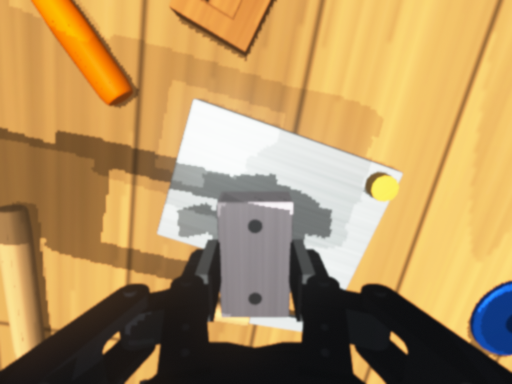

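Run:
```python
from h import *
goal([.5066,-.2717,.12],ori(-159,0))
```

```text
travel [-0.02, -1.64, 9.09] turn [13.14, 0.01, 0.02] dist 277.2439164989285 ang 78.86600825930503
```

Call:
arm_command --travel '[[0,-1.64,9.09],[0,-1.64,9.09],[0,-1.64,9.09],[0,-1.64,9.09],[0,-1.64,9.09],[0,-1.64,9.09],[0,-1.64,9.09],[0,-1.64,9.09],[0,-1.64,9.09],[0,-1.64,9.09]]' --turn '[[13.14,0,0],[13.14,0,0],[13.14,0,0],[13.14,0,0],[13.14,0,0],[13.14,0,0],[13.14,0,0],[13.14,0,0],[13.14,0,0],[13.14,0,0]]' --grip '[1,1,1,1,1,1,1,1,1,1]'

```text
clock: 16.25
position: [0.5061, -0.2711, 0.1178]
tool_rot: [-0.128, -0.694, -0.13, 0.697]
ft_force: [-0.7, 0.1, -0.9]
gripper_width: 0.034
```

Call:
arm_command --travel '[[0,0,0],[0,0,0],[0,0,0]]' --turn '[[0,0,0],[0,0,0],[0,0,0]]' --grip '[1,1,1]'

```text
clock: 16.55
position: [0.5071, -0.2714, 0.12]
tool_rot: [-0.13, -0.695, -0.13, 0.696]
ft_force: [-0.4, 0.0, -0.6]
gripper_width: 0.034
```

Run:
```python
from inh import *
inhand('w13')
d=np.load('pics/w13.npy');K,W=cam('wrist');P=cloud(d,K,W)
t=(d>0)&(abs(P[...,2]-.04)<.004)&(abs(P[...,0]-.505)<.12)&(abs(P[...,1]+.272)<.12)
n,l,st,c=cv2.connectedComponentsWithStats(t.astype(np.uint8))
q=P[t];print(len(q),cv2.minAreaRect((q[:,:2]*1000).astype(np.float32)))
goal([.5066,-.2717,.062],ori(-159,0))
```

```text
[ 0.50714468 -0.27139131  0.12000192] [-0.41832343  0.00914889 -0.56406256] 0.03401202196004422
n tool [-1.     0.004  0.002] n world [ 0.001 -0.004  1.   ] face x [-0.0081 -0.0005 -0.0003] rect(z,y) ((-0.21439361572265625, -0.016448974609375), (35.976806640625, 64.47199249267578), 89.94385528564453)
10798 ((520.3552856445312, -266.7438049316406), (100.97821044921875, 100.41117858886719), 20.77312469482422)
travel [1.94, -0.0, 0.02] turn [0.02, 0.01, -0.0] dist 58.19994968447714 ang 0.10605810349492151
```

View pics/w13.png

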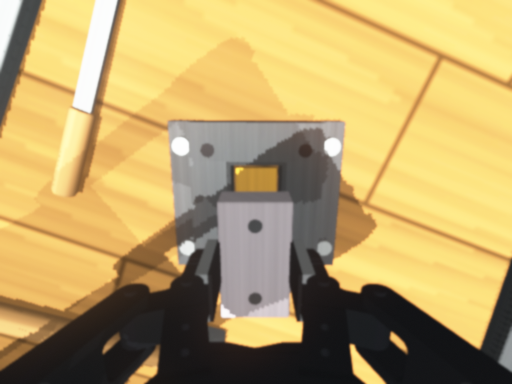

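Call:
arm_command --travel '[[0.8,0,0.01],[1.5,0,0.01],[1.9,0,0.01],[2.1,0,0.01],[2.2,0,0.01],[2.3,0,0.01],[2.4,0,0.01],[2.4,0,0.01]]' --turn '[[0.02,0,0],[0.02,0,0],[0.02,0,0],[0.02,0,0],[0.02,0,0],[0.02,0,0],[0.02,0,0],[0.02,0,0]]' --grip '[1,1,1,1,1,1,1,1]'

```text
clock: 17.4
position: [0.5071, -0.2719, 0.0486]
tool_rot: [-0.129, -0.695, -0.128, 0.695]
ft_force: [-0.1, 0.2, -0.6]
gripper_width: 0.034
```

Call:
arm_command --travel '[[0.05,0,0],[0.1,0,0],[0.15,0,0],[0.15,0,0]]' --turn '[[0,0,0],[0,0,0],[0,0,0],[0,0,0]]' --grip '[1,1,1,1]'

```text
clock: 17.8
position: [0.5068, -0.2717, 0.0436]
tool_rot: [-0.128, -0.695, -0.128, 0.696]
ft_force: [1.5, -0.2, -1.0]
gripper_width: 0.0343
```

Run:
```python
from inh import *
inhand('w14')
```

```text
[ 0.50675344 -0.27166033  0.04355109] [ 1.54765954 -0.24924158 -0.98165879] 0.03427998327208084
n tool [-1.     0.005  0.004] n world [-0.001 -0.006  1.   ] face x [-0.0081 -0.0005 -0.0003] rect(z,y) ((-0.3678302764892578, -0.04578399658203125), (35.890438079833984, 64.42728424072266), 89.98533630371094)
```

View pics/w14.png

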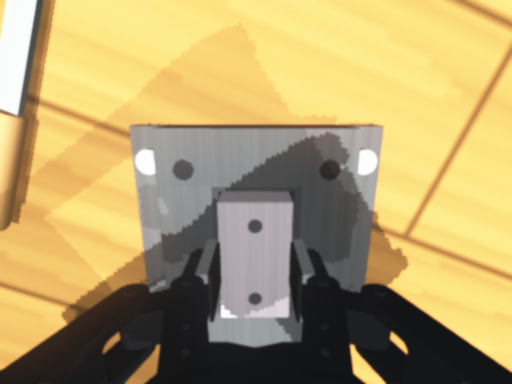

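Call:
arm_command --travel '[[0.03,0,0],[0.06,0,0],[0.09,0,0],[0.09,0,0]]' --turn '[[0,0,0],[0,0,0],[0,0,0],[0,0,0]]' --grip '[1,1,1,1]'

```text
clock: 18.25
position: [0.507, -0.2718, 0.0421]
tool_rot: [-0.129, -0.695, -0.128, 0.695]
ft_force: [-2.9, 1.6, 4.7]
gripper_width: 0.0338
```

Call:
arm_command --travel '[[0.04,0,0],[0.08,0,0],[0.08,0,0]]' --turn '[[0,0,0],[0,0,0],[0,0,0]]' --grip '[1,1,1]'

```text
clock: 18.55
position: [0.5071, -0.2718, 0.0398]
tool_rot: [-0.129, -0.695, -0.128, 0.695]
ft_force: [-2.2, 1.2, 5.7]
gripper_width: 0.0339
```

Call:
arm_command --travel '[[0.04,0,0],[0.08,0,0],[0.08,0,0]]' --turn '[[0,0,0],[0,0,0],[0,0,0]]' --grip '[1,1,1]'

```text
clock: 18.85
position: [0.5071, -0.2719, 0.0397]
tool_rot: [-0.129, -0.695, -0.128, 0.695]
ft_force: [-6.8, 2.3, 15.1]
gripper_width: 0.0342
```

Run:
```python
from inh import *
inhand('w15')
```

```text
[ 0.50711423 -0.27189318  0.03971039] [-6.7616976   2.34621366 15.11583484] 0.034214613387041085
n tool [-1.    -0.001  0.002] n world [-0.002  0.001  1.   ] face x [-0.0081 -0.0005 -0.0003] rect(z,y) ((-0.1690673828125, -0.10207748413085938), (35.87240219116211, 64.42640686035156), 89.8729019165039)
```

Call:
arm_command --travel '[[-0.06,0,0],[-0.06,0,0],[-0.06,0,0],[-0.06,0,0],[-0.06,0,0],[-0.6,0,0],[-1.4,0,0],[-1.7,0,0],[-1.7,0,0]]' --turn '[[0,0,0],[0,0,0],[0,0,0],[0,0,0],[0,0,0],[0,0,0],[0,0,0],[0,0,0],[0,0,0]]' --grip '[1,0.3,0,-0.2,-0.2,-0.2,-0.2,-0.2,-0.2]'

```text
clock: 19.8
position: [0.508, -0.2724, 0.0889]
tool_rot: [0.129, 0.696, 0.127, -0.695]
ft_force: [0.2, 0.4, 0.0]
gripper_width: 0.0514
```

Call:
arm_command --travel '[[0,0,0],[0,0,0],[0,0,0],[0,0,0],[0,0,0],[0,0,0],[0,0,0],[0,0,0],[0,0,0],[0,0,0]]' --turn '[[0,0,0],[0,0,0],[0,0,0],[0,0,0],[0,0,0],[0,0,0],[0,0,0],[0,0,0],[0,0,0],[0,0,0]]' --grip '[1,1,1,1,1,1,1,1,1,1]'

```text
clock: 20.8
position: [0.507, -0.2718, 0.0874]
tool_rot: [-0.128, -0.695, -0.128, 0.696]
ft_force: [0.1, -0.7, -0.5]
gripper_width: -0.0002
```

```bash
cat > pk.py <<'E'
from h import *
def pk(tag,lo=.037,hi=.056):
    p,M,s=pose();print(p,s['ft_force'],s['gripper_width'])
    K,W=cam('wrist');pic,d=viewer.snapshot('wrist');cv2.imwrite(f'pics/{tag}.png',pic[...,::-1]);np.save(f'pics/{tag}.npy',d)
    P=cloud(d,K,W);a=np.radians(21);c=np.array([.5067,-.2719])
    X=(P[...,0]-c[0])*np.cos(a)+(P[...,1]-c[1])*np.sin(a);Y=-(P[...,0]-c[0])*np.sin(a)+(P[...,1]-c[1])*np.cos(a)
    o=(d>0)
    for x0,x1 in((-.03,-.012),(-.01,.01),(.012,.03)):
        m=o&(X>x0)&(X<x1)&(abs(Y)<.014)&(P[...,2]<.06);print('ins z x',x0,x1,m.sum(),np.median(P[...,2][m]).round(4) if m.any() else '')
    m=o&(abs(X)<.06)&(abs(Y)<.045)&((abs(X)>.04)|(abs(Y)>.026))&(P[...,2]<.05)&(P[...,2]>.03);print('holder z',m.sum(),np.median(P[...,2][m]))
E
python3 - <<'E'
from pk import *
pk('w16')
E
```

```text
[ 0.50695098 -0.27175116  0.0873775 ] [ 0.11093583 -0.69761538 -0.50866207] -0.0002415938907478248
ins z x -0.03 -0.012 46 0.0476
ins z x -0.01 0.01 1134 0.0478
ins z x 0.012 0.03 1219 0.0478
holder z 11497 0.03977760330374444
```

View pics/w16.png

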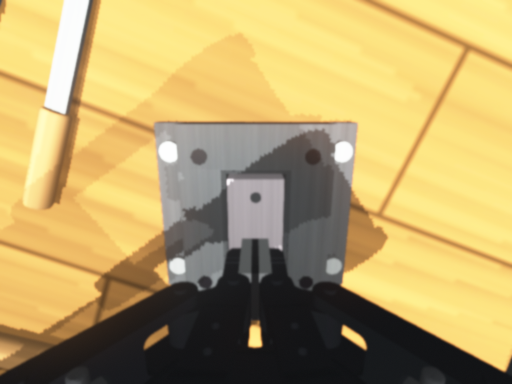

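Call:
arm_command --travel '[[0.5,0,0.01],[0.9,0,0.01],[1.1,0,0.01],[1.2,0,0.01],[1.25,0,0.01],[1.3,0,0.01],[1.3,0,0.01]]' --turn '[[0,0,0],[0,0,0],[0,0,0],[0,0,0],[0,0,0],[0,0,0],[0,0,0]]' --grip '[1,1,1,1,1,1,1]'

```text
clock: 21.55
position: [0.5069, -0.272, 0.0487]
tool_rot: [-0.129, -0.695, -0.128, 0.695]
ft_force: [-0.3, -0.1, 0.2]
gripper_width: 0.0003
```

Call:
arm_command --travel '[[0.05,0,0],[0.1,0,0],[0.1,0,0]]' --turn '[[0,0,0],[0,0,0],[0,0,0]]' --grip '[1,1,1]'

```text
clock: 21.85
position: [0.5071, -0.2722, 0.0467]
tool_rot: [0.129, 0.696, 0.128, -0.695]
ft_force: [-1.5, 0.7, 4.4]
gripper_width: 0.0002
```

Call:
arm_command --travel '[[0.05,0,0],[0.1,0,0],[0.15,0,0],[0.2,0,0],[0.2,0,0]]' --turn '[[0,0,0],[0,0,0],[0,0,0],[0,0,0],[0,0,0]]' --grip '[1,1,1,1,1]'

```text
clock: 22.35
position: [0.5071, -0.2722, 0.0406]
tool_rot: [0.129, 0.696, 0.128, -0.695]
ft_force: [-0.8, 0.7, 4.8]
gripper_width: 0.0
```

Call:
arm_command --travel '[[0.05,0,0],[0.08,0,0],[0.08,0,0]]' --turn '[[0,0,0],[0,0,0],[0,0,0]]' --grip '[1,1,1]'

```text
clock: 22.65
position: [0.5072, -0.2723, 0.0404]
tool_rot: [0.129, 0.696, 0.128, -0.695]
ft_force: [-5.9, 3.7, 13.9]
gripper_width: -0.0001
```

Call:
arm_command --travel '[[0.05,0,0],[0.1,0,0],[0.1,0,0]]' --turn '[[0,0,0],[0,0,0],[0,0,0]]' --grip '[1,1,1]'

```text
clock: 22.95
position: [0.5074, -0.2723, 0.0403]
tool_rot: [0.129, 0.696, 0.127, -0.695]
ft_force: [-10.1, 6.2, 26.5]
gripper_width: 0.0003
```

Call:
arm_command --travel '[[-0.3,0,0],[-1,0,0],[-2.5,0,0],[-4,0,0],[-4,0,0],[-4,0,0]]' --turn '[[0,0,0],[0,0,0],[0,0,0],[0,0,0],[0,0,0],[0,0,0]]' --grip '[1,1,1,1,1,1]'

```text
clock: 23.55
position: [0.5076, -0.2724, 0.1556]
tool_rot: [0.129, 0.696, 0.127, -0.695]
ft_force: [-0.3, -1.0, -0.6]
gripper_width: 0.0
```

Run:
```python
from pk import *
pk('w17')
pic,d=viewer.snapshot('scene');cv2.imwrite('pics/s17.png',cv2.resize(pic[120:290,130:400,::-1],None,fx=2.9,fy=2.9))
```

```text
[ 0.50757715 -0.27238704  0.15564247] [-0.32327378 -1.00057612 -0.55270773] 1.9856808154539834e-05
ins z x -0.03 -0.012 579 0.0398
ins z x -0.01 0.01 680 0.0398
ins z x 0.012 0.03 642 0.0399
holder z 7315 0.03978154840812309
```

View pics/w17.png

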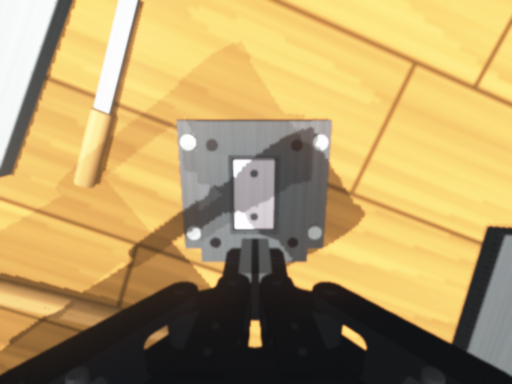

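View pics/s17.png

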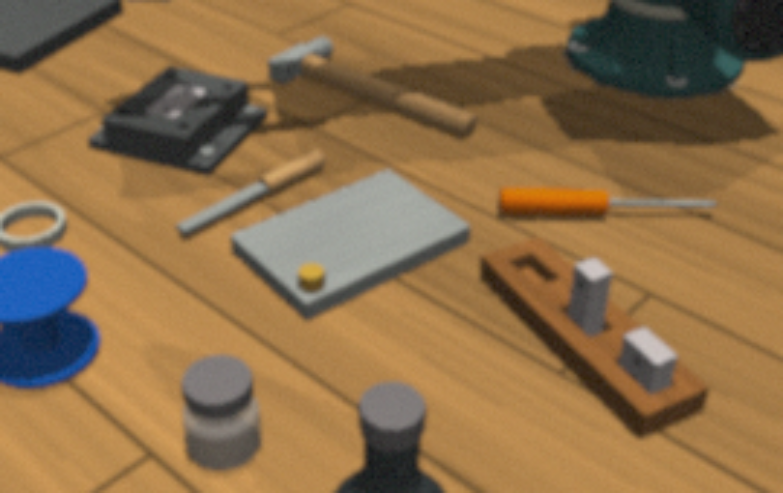

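The insert is flush: its face measures 0.0398–0.0399 m and the holder top 0.0398 m. The other two inserts are still standing and the arm is clear, so I'm handing the job in.

Run:
```python
from h import *
s=r.sense();print(s['qvel'].round(3),s['clock']);print(ticket.close_job())
```

```text
[ 0.001  0.014  0.018  0.001  0.002 -0.001] 23.65
the job is handed in; nothing more can be done
None
```

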